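# Slide the bench block home onto the marking station's sensing pin

## Task

The marking station at the jeweller's bench only runs while its spring sensing pin is held in. Without lifting it off the bench, slide the flat rectangular steel bench block lengthwise between the two guide rails until it sits squarely, fully home against the end stop, and leave it lying there by itself with the pin held in. Leave the steel cube, the chuck key and the white dish beside the station where they are.

Things in the scene. Friction and masses are not known exactly. Their poses are not given: they have to be found in the camera images.
- block: Loose plain steel bench block, 90 mm long (its x), 60 mm wide (its y), 20 mm thick, 0.7 to 1.0 kg, lying flat on the bench; both ends are alike. Origin at the centre of its underside. It slides on the bench at some 3 to 7 N. It starts in front of the nest's open end, off to one side and turned by up to about 20 degrees.
- nest: Nest fixed to the bench: steel end stop (116 mm wide, 30 high), grey switch housing behind it (to x = 105 mm, 55 high), two steel guide rails 22 mm high, no floor. Origin on the bench under the centre of the stop face; x points from the open mouth along the channel into the stop, z up. Rail inner faces at y = +-34 mm from x = 0 to -50 mm. Block home: its origin at x = -45 mm, y = 0.
- mouth (a point): Middle of the nest's open mouth, on the bench, at x = -80 mm in the nest's frame. The lead-ins flare from 68 mm apart at x = -50 mm to about 99 mm inside (113 mm outside) here. The near end of a block that is home stands out 10 mm past this point, clear of the lead-ins. Outside each rail a foot flange 5 mm high reaches to y = 60 mm. Axes as the nest's.
- pin_tip (a point): Centre of the front end of the round brass sensing pin, 14 mm in diameter, which stands out of the middle of the stop face, 11 mm above the bench. At rest it is 12 mm out from the stop face (towards the mouth).
- pin (a joint): How far the pin is pushed in: 0 m at rest (12 mm out), 0.012 m when flush with the stop face (block fully home); its own limit is 0.014 m. A light spring, about 0.8 N at rest and 1.8 N when flush, so the block's weight and friction on the bench hold it in.
- dapping_cube: Bystander: loose 50 mm steel cube with a round recess on top, beside the nest on its +y side. Origin under its centre.
- chuck_key: Bystander: loose T-shaped steel chuck key, about 85 x 70 mm and 18 mm high, lying on the nest's -y side. Origin on the bench under the middle of its shank.
- dish: Bystander: loose white ceramic dish, 100 mm across, 22 mm high, on the nest's -y side. Origin under its centre.
Not all that is in view belongs to the job. What is meant by the nest is not orange or red, and is the smaller of those in its own colour.

How it is judged:
By the outcome, as a careful person would: the job done as asked, in the order asked, and still so for the second after the job is handed in, with the robot touching nothing.
It also fails if it takes over 54 s, if anything falls off the work surface, if the arm or the gripper's body presses on something with over 40 N, if the wrist force passes 120 N, or if a joint passes its speed limit or range.

## Robot

A 6-joint arm with a two-finger parallel gripper is mounted at the origin on the work surface. World frame = base frame: x ahead of the robot, y to its left, z up, the work surface at z = 0. Lengths are in m, angles in degrees, forces in N, time in s.
With the tool pointing down it reaches from about 0.35 to 0.875 m from the base axis. Payload 4.2 kg.
Tool frame: the origin (TCP) lies at the very end of the fingers, on their centre line; the grasp point (between the pads) lies 19 mm behind it; z points along the fingers, y is the line along which they close (so a half turn about z gives the same grasp; the last joint's range is limited). The gripper opens to 87 mm and grips with 3 to 60 N. Pads are 19 mm wide; open, the fingers measure 117 mm over their backs; the gripper's body (75 mm by 190 mm) begins 51 mm behind the grasp point.
Start: joints at [78.243, 22.042, 0.453, 0, -68.411, -14.817], TCP at [0.28, 0.559, 0.223] pointing down, gripper open.
Joint ranges: [-179.83, 179.83], [-69.29, 118.12], [-61.27, 80.66], [-181.25, 117.63], [-171.15, -9.14], [-177.46, 177.46]. Speed limits (degrees/s): [159.86, 159.86, 180, 180, 180, 180].

## Interface

Orientations are given as a 3x3 rotation matrix whose columns are the frame's x, y, z axes.
In Python, from station import * gives the robot as it stands.
- The arm moves only by the shell command python3 -m pendant 'ROWS'. ROWS is JSON, a list of rows, each an object of numbers: "x", "y", "z": the shift along the world's x, y, z normalised to -1 to 1, where 1 is 250 mm; "rx", "ry", "rz": the turn, a rotation vector about the world's x, y, z normalised to -1 to 1, where 1 is 180 degrees; "claw": the opening, from 0 (shut) to 1 (fully open). A call has exactly 8 rows; each row is the pose to reach, as a shift and turn from the pose commanded when the call began, turning the shorter way round; what a row does not reach only later rows make up. A row lasts 1/8 s, in which the tool goes at most 62.5 mm and 10.7 degrees, less where a joint would pass 70% of its speed; a pose out of reach is approached as far as the arm can. A call with a number of a shift or a turn outside -1 to 1 is refused whole. A call with a gripper value outside its range is refused whole. The fingers move at their own pace and stop on an object; the grip force is fixed at half the most. Time passes only in rows, so rows that repeat a pose let the fingers close, or fill a call up. It gives the time, the measured TCP pose, the force, the opening and the grip force at its end, in the units of the state.
- sense(): the state, without advancing time (a new reading comes with each control period).
- capture(name): name is "side" or "top" or "wrist"; returns a dict with "color" (480x640x3 uint8, red, green, blue), "mtx" (3x3 intrinsics, pixels), "world_to_cam" (4x4, takes a point from world to camera coordinates). Camera axes: x right, y up, looking along -z (the intrinsics and any distortion apply to the point x, -y, -z); pixel columns grow to the right and rows downward; lengths in m; the calibration is good to about 2 mm. A picture is of the moment at which its call begins. There is no depth.
- finish_job(): hands the job in; it is judged then, once.
Trained networks look in a picture, given as the dict that the camera call returned (one of the last four; its "shot" number tells which), for a name from the list of things; names that differ only in an ending like _2 or _b are one class to them, and where a whole thing is asked for, a point or a joint stands for the part that bears it (a point fixed in the world has none). Each returns a list of dicts, best first, with "conf" (0 to 1); they miss things now and then, are a little off and sometimes report something else, mostly with a low value. They report only what shows in the picture. A call takes as long as a camera call. They do not tell look-alikes from the thing itself.
- search_frame(picture, label): "centre" ([column, row] in pixels, amid what is visible of it).
- regions_of(picture, label): "region" (480x640 bool, what is visible of it) and "centre" ([column, row] in pixels, amid what is visible of it).
The state is a dict: "time_s": time; "joints": joint angles; "joint_velocities": joint speeds; "effort": joint torques, N m; "tcp_pos": TCP position; "ee_rot": TCP orientation; "wrist_force": force on the tool from outside, world axes, zero at the start; "moment": the same for the moment, N m; "gripper_width": opening from 0.0 (shut) to 1.0 (fully open); "gripper_force": force on a finger pad.
Only numpy, scipy, OpenCV 4.12 (cv2) and the standard library are available. Lean on these libraries where they do the work, as an engineer would, in place of code of your own. Each camera call takes 0.05 s, during which the arm holds its last target. There are 200 camera calls.

## Working session

There is one attempt and no reset: what is moved stays moved. The work goes in short steps, Python scripts to look and compute and a shell command to move; the robot and the scene stay as the last step left them, time stands still between calls to the robot, and variables do not carry over. Pictures are saved under pics/ and viewed, at most 10 in all, crops included, and the job is handed in when it is done.

```bash
mkdir -p pics; cat > h.py <<'E'
from station import *
import numpy as np, cv2
def save(p,n): cv2.imwrite('pics/'+n+'.png',p['color'][:,:,::-1])
def ray(p,uv,z):
    K=np.array(p['mtx']);T=np.array(p['world_to_cam']);R=T[:3,:3];c=-R.T@T[:3,3]
    d=np.linalg.inv(K)@[uv[0],uv[1],1]; d=R.T@(d*[1,-1,-1])
    return c+d*(z-c[2])/d[2]
def proj(p,P):
    T=np.array(p['world_to_cam']);q=T[:3,:3]@P+T[:3,3];q=q*[1,-1,-1];q=np.array(p['mtx'])@q;return q[:2]/q[2]
E
python3 - <<'E'
from h import *
p=capture('top');save(p,'top1')
print([k for k in p], p['mtx'])
for l,z in [('block',.02),('nest',.03),('mouth',.0),('pin_tip',.011),('dapping_cube',.05),('chuck_key',.015),('dish',.02)]:
    for r in search_frame(p,l)[:4]: print(l,np.round(r['centre']),round(r['conf'],2),np.round(ray(p,r['centre'],z),3))
q=capture('side');save(q,'side1')
E
```

```text
['color', 'mtx', 'world_to_cam', 'shot'] [[578.74231328   0.         321.83544518]
 [  0.         578.74231328 227.21592102]
 [  0.           0.           1.        ]]
block [278. 203.] 0.68 [0.534 0.113 0.02 ]
block [340.  92.] 0.3 [0.744 0.001 0.02 ]
nest [465. 128.] 0.88 [ 0.677 -0.231  0.03 ]
nest [391. 309.] 0.79 [ 0.345 -0.092  0.03 ]
nest [238.  98.] 0.76 [0.725 0.189 0.03 ]
nest [188. 345.] 0.6 [0.278 0.267 0.03 ]
mouth [465. 130.] 0.72 [ 0.681 -0.239  0.   ]
mouth [188. 347.] 0.68 [0.271 0.273 0.   ]
mouth [233. 100.] 0.59 [0.731 0.201 0.   ]
mouth [391. 308.] 0.58 [ 0.344 -0.097  0.   ]
pin_tip [473. 150.] 0.6 [ 0.64  -0.25   0.011]
pin_tip [244. 125.] 0.58 [0.681 0.178 0.011]
pin_tip [196. 374.] 0.48 [0.226 0.255 0.011]
pin_tip [396. 338.] 0.45 [ 0.291 -0.105  0.011]
dapping_cube [140. 159.] 0.64 [0.606 0.357 0.05 ]
chuck_key [369. 162.] 0.66 [ 0.613 -0.053  0.015]
dish [338.  91.] 0.77 [0.745 0.004 0.02 ]
```

View pics/top1.png

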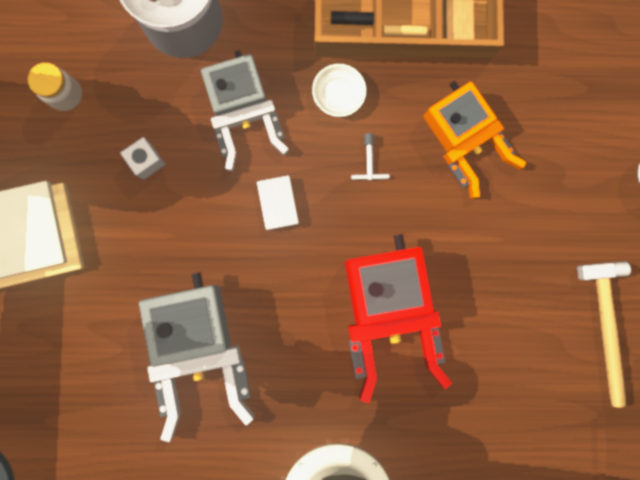

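View pics/side1.png

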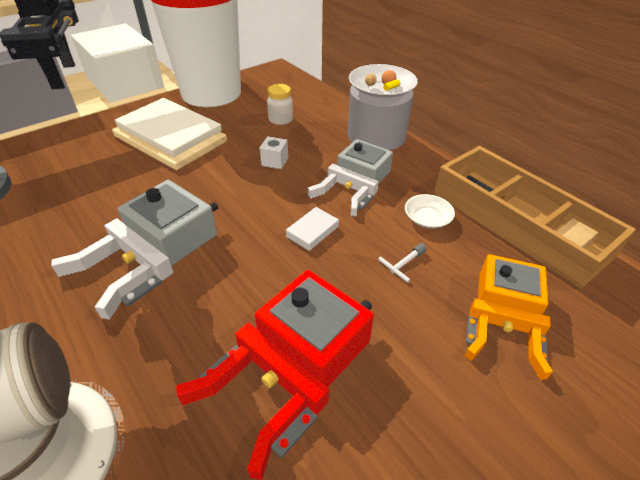

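The top view shows four nests. The target is the smaller grey one at about (240,110), with the cube on its left and the dish and key on its right. The block is at (278,203). The large grey nest at (188,345) is the decoy. The side view agrees.

```bash
python3 - <<'E'
from h import *
p=capture('top')
for r in regions_of(p,'block')[:1]:
    c,_=cv2.findContours(r['region'].astype(np.uint8),cv2.RETR_EXTERNAL,cv2.CHAIN_APPROX_NONE)
    c=max(c,key=cv2.contourArea); 
    w=np.array([ray(p,x[0],.02)[:2] for x in c])*1000
    rr=cv2.minAreaRect(w.astype(np.float32));print(rr, cv2.boxPoints(rr).round())
x0,y0=190,40
cv2.imwrite('pics/crop.png',cv2.resize(p['color'][y0:y0+200,x0:x0+130,::-1],None,fx=3,fy=3,interpolation=cv2.INTER_CUBIC))
print(np.round(p['world_to_cam'],3))
E
```

```text
((534.8504638671875, 114.67286682128906), (91.91845703125, 61.87762451171875), 11.945536613464355) [[483. 135.]
 [496.  75.]
 [586.  94.]
 [573. 154.]]
[[ 0.009 -0.999  0.033  0.028]
 [ 0.997  0.011  0.079 -0.491]
 [-0.08   0.032  0.996 -1.038]
 [ 0.     0.     0.     1.   ]]
```

View pics/crop.png

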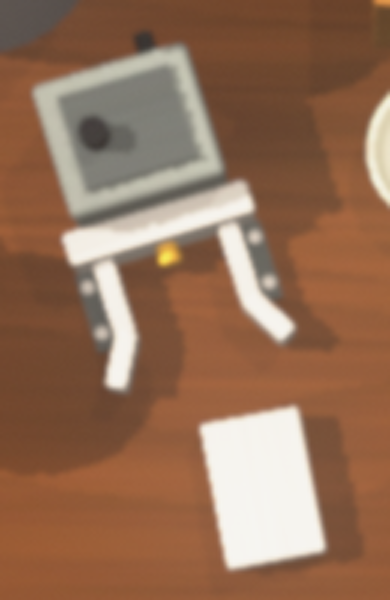

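The crop shows the block's clean outline, the stop's top, the rail bends at crop (137,335) and (245,303), the rail ends at (130,390) and (283,343), and the pin at (168,258). I'll fit the nest pose to these points.

```bash
cat >> h.py <<'E'
from scipy.optimize import least_squares
def N2W(s,P):
    c,si=np.cos(s[2]),np.sin(s[2]); P=np.asarray(P,float)
    return np.array([s[0]+c*P[0]-si*P[1], s[1]+si*P[0]+c*P[1], P[2]])
def fit(p,obs,s0):
    f=lambda s: np.concatenate([proj(p,N2W(s,np.array(P)/1000))-uv for P,uv in obs])
    r=least_squares(f,s0,loss='soft_l1'); return r.x,f(r.x).reshape(-1,2).round(1)
E
python3 - <<'E'
from h import *
p=capture('top')
cr=lambda u,v:np.array([190+u/3,40+v/3])
obs=[((-50,34,22),cr(137,335)),((-50,-34,22),cr(245,303)),((-80,49.5,22),cr(130,391)),((-80,-49.5,22),cr(283,343)),((-80,56.5,22),cr(105,387)),((-80,-56.5,22),cr(295,326)),
((0,34,22),cr(119,258)),((0,-34,22),cr(219,232)),((-12,0,13),cr(168,265)),((0,58,30),cr(68,264)),((0,-58,30),cr(254,210))]
s,e=fit(p,obs,[.68,.18,.2]);print(s[:2],np.degrees(s[2]));print(e)
print(N2W(s,[-.045,0,0]),N2W(s,[-.105,0,0]),N2W(s,[-.15,0,0]))
st=sense();print(st['tcp_pos'],np.round(st['ee_rot'],2))
E
```

```text
[0.68608935 0.17527784] 18.30773168081986
[[-0.1 -0. ]
 [-0.6 -0.3]
 [-1.1 -0.7]
 [-0.3 -0.7]
 [ 3.6  1.8]
 [-0.6  3.8]
 [-2.2  0. ]
 [-0.1 -2.1]
 [ 1.7 -0.4]
 [ 1.6  0.8]
 [ 0.5  0.2]]
[0.64336711 0.16114242 0.        ] [0.58640412 0.14229518 0.        ] [0.54368189 0.12815976 0.        ]
[0.27955527 0.5589568  0.22257556] [[ 0.89 -0.45 -0.  ]
 [-0.45 -0.89  0.  ]
 [-0.   -0.   -1.  ]]
```

```bash
python3 -m pendant '[{"x":0.2,"y":-0.25,"rz":0.05},{"x":0.4,"y":-0.5,"rz":0.1},{"x":0.6,"y":-0.75,"rz":0.15},{"x":0.8,"y":-1,"rz":0.215},{"x":0.88,"y":-1,"rz":0.215},{"x":0.9,"y":-1,"rz":0.215},{"x":0.9,"y":-1,"rz":0.215},{"x":0.9,"y":-1,"rz":0.215}]'; python3 -m pendant '[{"y":-0.2},{"y":-0.4},{"y":-0.6},{"y":-0.8},{"y":-0.8},{"y":-0.8},{"y":-0.8},{"y":-0.8}]'
python3 - <<'E'
from h import *
p=capture('wrist');save(p,'w1')
r=regions_of(p,'block')
if r:
    r=r[0];c,_=cv2.findContours(r['region'].astype(np.uint8),cv2.RETR_EXTERNAL,cv2.CHAIN_APPROX_NONE)
    c=max(c,key=cv2.contourArea); w=np.array([ray(p,x[0],.02)[:2] for x in c])*1000
    print(r['conf'],cv2.minAreaRect(w.astype(np.float32)))
s=[.686,.1753,np.radians(18.3)]
print([proj(p,N2W(s,np.array(P)/1000)).round() for P in [(-50,34,22),(-50,-34,22),(-80,49.5,22),(-80,-49.5,22),(-12,0,11)]])
E
```

```text
[array([ 564., -453.]), array([ 651., -563.]), array([ 569., -385.]), array([ 695., -538.]), array([ 564., -538.])]$[0]: bad value
$[0]: bad value
```

View pics/w1.png

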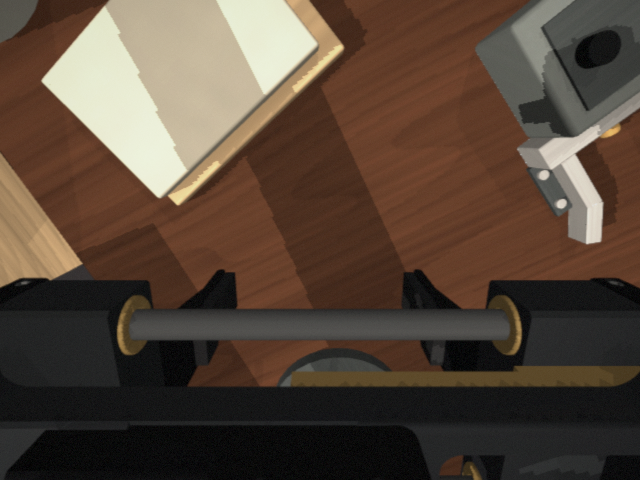

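The arm did not move, because the rows need every key. The wrist view still shows only the start area, with the book and part of the large grey nest. I'll resend with full rows.

```bash
python3 -m pendant '[{"x":0.2,"y":-0.25,"z":0,"rx":0,"ry":0,"rz":0.05,"claw":1},{"x":0.4,"y":-0.5,"z":0,"rx":0,"ry":0,"rz":0.1,"claw":1},{"x":0.6,"y":-0.75,"z":0,"rx":0,"ry":0,"rz":0.15,"claw":1},{"x":0.8,"y":-1,"z":0,"rx":0,"ry":0,"rz":0.215,"claw":1},{"x":0.88,"y":-1,"z":0,"rx":0,"ry":0,"rz":0.215,"claw":1},{"x":0.9,"y":-1,"z":0,"rx":0,"ry":0,"rz":0.215,"claw":1},{"x":0.9,"y":-1,"z":0,"rx":0,"ry":0,"rz":0.215,"claw":1},{"x":0.9,"y":-1,"z":0,"rx":0,"ry":0,"rz":0.215,"claw":1}]' && python3 -m pendant '[{"x":0,"y":-0.2,"z":0,"rx":0,"ry":0,"rz":0,"claw":1},{"x":0,"y":-0.4,"z":0,"rx":0,"ry":0,"rz":0,"claw":1},{"x":0,"y":-0.6,"z":0,"rx":0,"ry":0,"rz":0,"claw":1},{"x":0,"y":-0.8,"z":0,"rx":0,"ry":0,"rz":0,"claw":1},{"x":0,"y":-0.8,"z":0,"rx":0,"ry":0,"rz":0,"claw":1},{"x":0,"y":-0.8,"z":0,"rx":0,"ry":0,"rz":0,"claw":1},{"x":0,"y":-0.8,"z":0,"rx":0,"ry":0,"rz":0,"claw":1},{"x":0,"y":-0.8,"z":0,"rx":0,"ry":0,"rz":0,"claw":1}]'
python3 - <<'E'
from h import *
p=capture('wrist');save(p,'w2')
r=regions_of(p,'block')
if r:
    r=r[0];c,_=cv2.findContours(r['region'].astype(np.uint8),cv2.RETR_EXTERNAL,cv2.CHAIN_APPROX_NONE)
    c=max(c,key=cv2.contourArea); w=np.array([ray(p,x[0],.02)[:2] for x in c])*1000
    print(r['conf'],cv2.minAreaRect(w.astype(np.float32)))
s=[.686,.1753,np.radians(18.3)]
print([proj(p,N2W(s,np.array(P)/1000)).round() for P in [(-50,34,22),(-50,-34,22),(-80,49.5,22),(-80,-49.5,22),(-12,0,11)]])
E
```

```text
time_s: 1.7
tcp_pos: [0.5042, 0.3092, 0.2225]
ee_rot: [[0.978, 0.21, -0.0], [0.21, -0.978, 0.0], [-0.0, -0.0, -1.0]]
wrist_force: [-0.8, 0.0, 0.9]
gripper_width: 1.003
gripper_force: 0.0
time_s: 2.7
tcp_pos: [0.5045, 0.11, 0.2224]
ee_rot: [[0.977, 0.212, -0.0], [0.212, -0.977, -0.0], [-0.0, 0.0, -1.0]]
wrist_force: [-0.6, -0.5, 0.3]
gripper_width: 1.0
gripper_force: 0.0
0.95 ((535.9744873046875, 115.75804138183594), (90.44375610351562, 61.38269805908203), 10.962250709533691)
[array([265.,  73.]), array([334.,  64.]), array([254., 107.]), array([352.,  96.]), array([295.,  28.])]
```

View pics/w2.png

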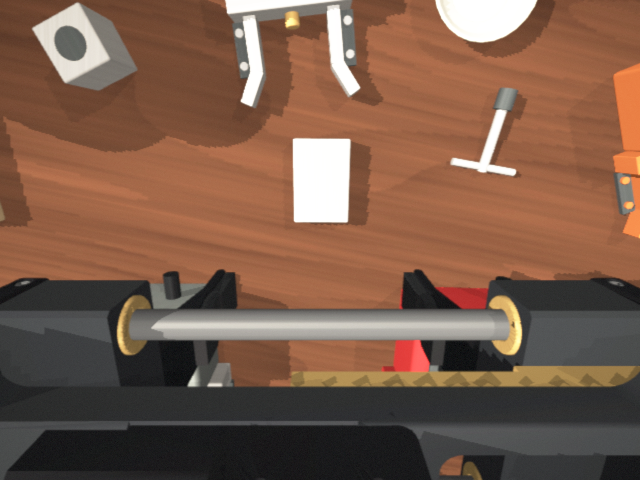

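The wrist view shows the block centred at (321,180) ahead of the fingers and the nest mouth at (254–352, ~100). Both agree with the top-view fit. I'll descend and grip the rear end of the block.

```bash
python3 -m pendant '[{"x":0,"y":0,"z":-0.2,"rx":0,"ry":0,"rz":0,"claw":1},{"x":0,"y":0,"z":-0.4,"rx":0,"ry":0,"rz":0,"claw":1},{"x":0,"y":0,"z":-0.6,"rx":0,"ry":0,"rz":0,"claw":1},{"x":0,"y":0,"z":-0.75,"rx":0,"ry":0,"rz":0,"claw":1},{"x":0,"y":0,"z":-0.82,"rx":0,"ry":0,"rz":0,"claw":1},{"x":0,"y":0,"z":-0.86,"rx":0,"ry":0,"rz":0,"claw":1},{"x":0,"y":0,"z":-0.87,"rx":0,"ry":0,"rz":0,"claw":1},{"x":0,"y":0,"z":-0.87,"rx":0,"ry":0,"rz":0,"claw":1}]' && python3 -m pendant '[{"x":0,"y":0,"z":0,"rx":0,"ry":0,"rz":0,"claw":0.8},{"x":0,"y":0,"z":0,"rx":0,"ry":0,"rz":0,"claw":0.7},{"x":0,"y":0,"z":0,"rx":0,"ry":0,"rz":0,"claw":0.6},{"x":0,"y":0,"z":0,"rx":0,"ry":0,"rz":0,"claw":0.6},{"x":0,"y":0,"z":0,"rx":0,"ry":0,"rz":0,"claw":0.5},{"x":0,"y":0,"z":0,"rx":0,"ry":0,"rz":0,"claw":0.5},{"x":0,"y":0,"z":0,"rx":0,"ry":0,"rz":0,"claw":0.5},{"x":0,"y":0,"z":0,"rx":0,"ry":0,"rz":0,"claw":0.5}]'
python3 - <<'E'
from h import *
p=capture('wrist');a=p['color'][:,100:540,::-1]
cv2.imwrite('pics/w3.png',cv2.resize(a[:400],None,fx=1.5,fy=1.5,interpolation=cv2.INTER_CUBIC))
s=[.686,.1753,np.radians(18.3)]
print([proj(p,N2W(s,np.array(P)/1000)).round() for P in [(-50,34,22),(-50,-34,22),(-80,49.5,22),(-80,-49.5,22),(-12,0,11)]])
p=capture('top')
r=regions_of(p,'block')
print([(i['conf'],i['centre']) for i in r])
E
```

```text
time_s: 3.8
tcp_pos: [0.5051, 0.1093, 0.0056]
ee_rot: [[0.978, 0.21, 0.001], [0.21, -0.978, 0.001], [0.001, -0.0, -1.0]]
wrist_force: [-0.6, 0.4, 0.7]
gripper_width: 1.006
gripper_force: 0.0
time_s: 4.8
tcp_pos: [0.5045, 0.1087, 0.0053]
ee_rot: [[0.978, 0.21, -0.0], [0.21, -0.978, -0.0], [-0.0, 0.0, -1.0]]
wrist_force: [-0.2, -3.1, 5.5]
gripper_width: 0.685
gripper_force: 30.0
[array([168., -41.]), array([355., -65.]), array([147.,  55.]), array([402.,  24.]), array([ 249., -162.])]
[]
```

View pics/w3.png

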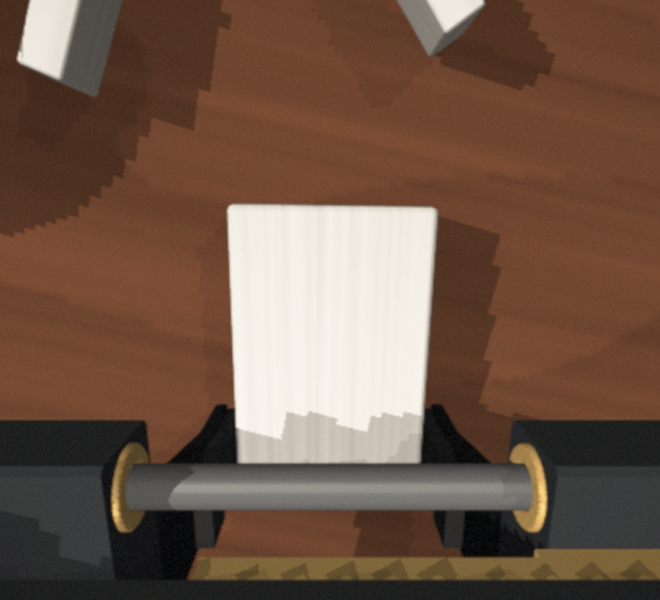

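The block is gripped squarely, with a width of 0.685, about 60 mm. The rail ends are at crop (65,82) and (437,22). Next I drag the block onto the channel line just before the mouth and look again.

```bash
python3 -m pendant '[{"x":0.015,"y":0.01,"z":0,"rx":0,"ry":0,"rz":0.008,"claw":0.5},{"x":0.03,"y":0.02,"z":0,"rx":0,"ry":0,"rz":0.016,"claw":0.5},{"x":0.045,"y":0.03,"z":0,"rx":0,"ry":0,"rz":0.024,"claw":0.5},{"x":0.06,"y":0.04,"z":0,"rx":0,"ry":0,"rz":0.032,"claw":0.5},{"x":0.08,"y":0.05,"z":0,"rx":0,"ry":0,"rz":0.037,"claw":0.5},{"x":0.08,"y":0.05,"z":0,"rx":0,"ry":0,"rz":0.037,"claw":0.5},{"x":0.08,"y":0.05,"z":0,"rx":0,"ry":0,"rz":0.037,"claw":0.5},{"x":0.08,"y":0.05,"z":0,"rx":0,"ry":0,"rz":0.037,"claw":0.5}]'
python3 - <<'E'
from h import *
p=capture('wrist');a=p['color'][:270,100:500,::-1]
cv2.imwrite('pics/w4.png',cv2.resize(a,None,fx=2,fy=2,interpolation=cv2.INTER_CUBIC))
s=[.687,.1765,np.radians(18.8)]
print([proj(p,N2W(s,np.array(P)/1000)).round() for P in [(-50,34,22),(-50,-34,22),(-80,49.5,22),(-80,-49.5,22),(-12,0,11)]])
E
```

```text
time_s: 5.95
tcp_pos: [0.5196, 0.1182, 0.0052]
ee_rot: [[0.947, 0.321, -0.011], [0.321, -0.947, -0.006], [-0.012, 0.002, -1.0]]
wrist_force: [-10.2, -6.4, 14.7]
gripper_width: 0.686
gripper_force: 30.0
[array([224.,  -7.]), array([409.,  -7.]), array([191.,  82.]), array([443.,  82.]), array([ 317., -116.])]
```

View pics/w4.png

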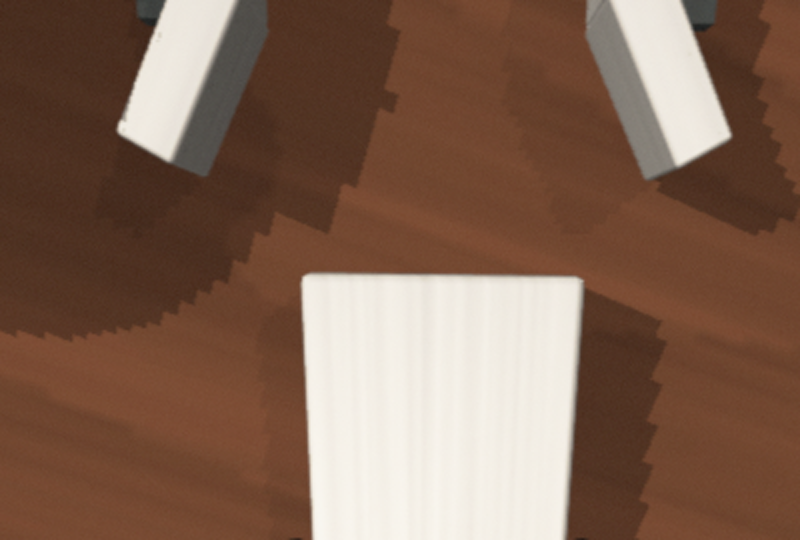

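The picture shows the rail lead-in ends at crop (172,162) and (676,167) and the block front at (303–582, 277). The yaw is right, the nest centreline is about 3.7 mm to the +y side, and the block front is about 23 mm short of the mouth. I'll correct sideways and enter.

```bash
python3 -m pendant '[{"x":0.005,"y":0.018,"z":0,"rx":0,"ry":0,"rz":0,"claw":0.5},{"x":0.035,"y":0.027,"z":0,"rx":0,"ry":0,"rz":0,"claw":0.5},{"x":0.06,"y":0.035,"z":0,"rx":0,"ry":0,"rz":0,"claw":0.5},{"x":0.085,"y":0.043,"z":0,"rx":0,"ry":0,"rz":0,"claw":0.5},{"x":0.11,"y":0.051,"z":0,"rx":0,"ry":0,"rz":0,"claw":0.5},{"x":0.135,"y":0.06,"z":0,"rx":0,"ry":0,"rz":0,"claw":0.5},{"x":0.15,"y":0.065,"z":0,"rx":0,"ry":0,"rz":0,"claw":0.5},{"x":0.15,"y":0.065,"z":0,"rx":0,"ry":0,"rz":0,"claw":0.5}]'
python3 - <<'E'
from h import *
p=capture('wrist');a=p['color'][:270,100:500,::-1]
cv2.imwrite('pics/w5.png',cv2.resize(a,None,fx=2,fy=2,interpolation=cv2.INTER_CUBIC))
E
```

```text
time_s: 7.0
tcp_pos: [0.5578, 0.1354, 0.0052]
ee_rot: [[0.947, 0.321, -0.009], [0.321, -0.947, -0.005], [-0.01, 0.001, -1.0]]
wrist_force: [-8.7, -3.8, 13.8]
gripper_width: 0.685
gripper_force: 30.0
```

View pics/w5.png

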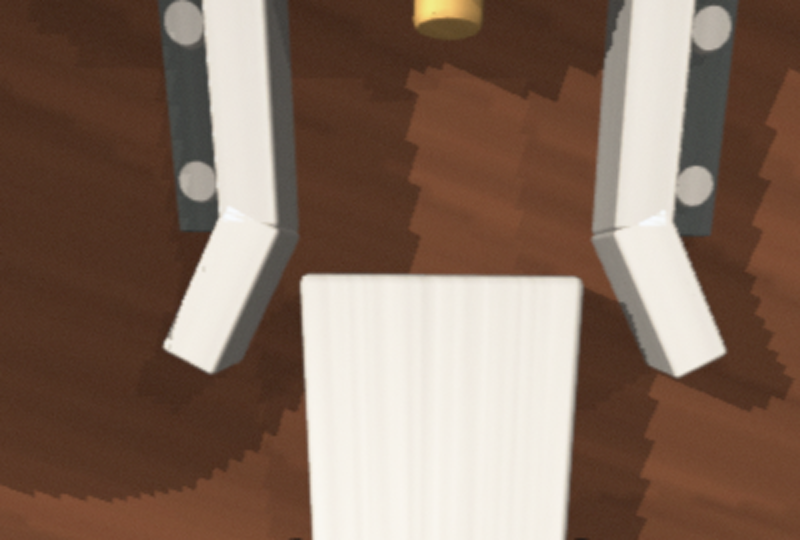

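The block is centred between the rails (bends at crop 277 and 612, block middle at 442) and square. I'll advance into the straight part, then release.

```bash
python3 -m pendant '[{"x":0.02,"y":0.007,"z":0,"rx":0,"ry":0,"rz":0,"claw":0.5},{"x":0.04,"y":0.013,"z":0,"rx":0,"ry":0,"rz":0,"claw":0.5},{"x":0.06,"y":0.02,"z":0,"rx":0,"ry":0,"rz":0,"claw":0.5},{"x":0.08,"y":0.026,"z":0,"rx":0,"ry":0,"rz":0,"claw":0.5},{"x":0.1,"y":0.033,"z":0,"rx":0,"ry":0,"rz":0,"claw":0.5},{"x":0.12,"y":0.04,"z":0,"rx":0,"ry":0,"rz":0,"claw":0.5},{"x":0.13,"y":0.043,"z":0,"rx":0,"ry":0,"rz":0,"claw":0.5},{"x":0.13,"y":0.043,"z":0,"rx":0,"ry":0,"rz":0,"claw":0.5}]'
python3 -m pendant '[{"x":0,"y":0,"z":0,"rx":0,"ry":0,"rz":0,"claw":0.75},{"x":0,"y":0,"z":0,"rx":0,"ry":0,"rz":0,"claw":0.8},{"x":0,"y":0,"z":0,"rx":0,"ry":0,"rz":0,"claw":0.8},{"x":0,"y":0,"z":0,"rx":0,"ry":0,"rz":0,"claw":0.8},{"x":0,"y":0,"z":0,"rx":0,"ry":0,"rz":0,"claw":0.8},{"x":0,"y":0,"z":0,"rx":0,"ry":0,"rz":0,"claw":0.8},{"x":0,"y":0,"z":0,"rx":0,"ry":0,"rz":0,"claw":0.8},{"x":0,"y":0,"z":0,"rx":0,"ry":0,"rz":0,"claw":0.8}]'
```

```text
time_s: 8.05
tcp_pos: [0.5905, 0.1464, 0.0052]
ee_rot: [[0.947, 0.321, -0.009], [0.321, -0.947, -0.004], [-0.01, 0.001, -1.0]]
wrist_force: [-9.7, -3.2, 12.5]
gripper_width: 0.682
gripper_force: 30.0
time_s: 9.05
tcp_pos: [0.5946, 0.1484, 0.0051]
ee_rot: [[0.947, 0.322, 0.0], [0.322, -0.947, 0.0], [0.0, -0.0, -1.0]]
wrist_force: [-0.7, -0.1, -0.0]
gripper_width: 0.802
gripper_force: 0.0
```

```bash
python3 -m pendant '[{"x":-0.04,"y":-0.013,"z":0,"rx":0,"ry":0,"rz":0,"claw":0.8},{"x":-0.08,"y":-0.026,"z":0,"rx":0,"ry":0,"rz":0,"claw":0.8},{"x":-0.12,"y":-0.04,"z":0,"rx":0,"ry":0,"rz":0,"claw":0.8},{"x":-0.17,"y":-0.056,"z":0,"rx":0,"ry":0,"rz":0,"claw":0.8},{"x":-0.17,"y":-0.056,"z":0,"rx":0,"ry":0,"rz":0,"claw":0.6},{"x":-0.17,"y":-0.056,"z":0,"rx":0,"ry":0,"rz":0,"claw":0.3},{"x":-0.17,"y":-0.056,"z":0,"rx":0,"ry":0,"rz":0,"claw":0.25},{"x":-0.17,"y":-0.056,"z":0,"rx":0,"ry":0,"rz":0,"claw":0.25}]'
python3 - <<'E'
from h import *
p=capture('wrist');a=p['color'][:400,100:500,::-1]
cv2.imwrite('pics/w6.png',cv2.resize(a,None,fx=1.5,fy=1.5,interpolation=cv2.INTER_CUBIC))
E
```

```text
time_s: 10.05
tcp_pos: [0.5523, 0.1346, 0.005]
ee_rot: [[0.947, 0.322, 0.0], [0.322, -0.947, 0.0], [0.0, -0.0, -1.0]]
wrist_force: [0.6, 0.2, 0.5]
gripper_width: 0.433
gripper_force: 0.0
```

View pics/w6.png

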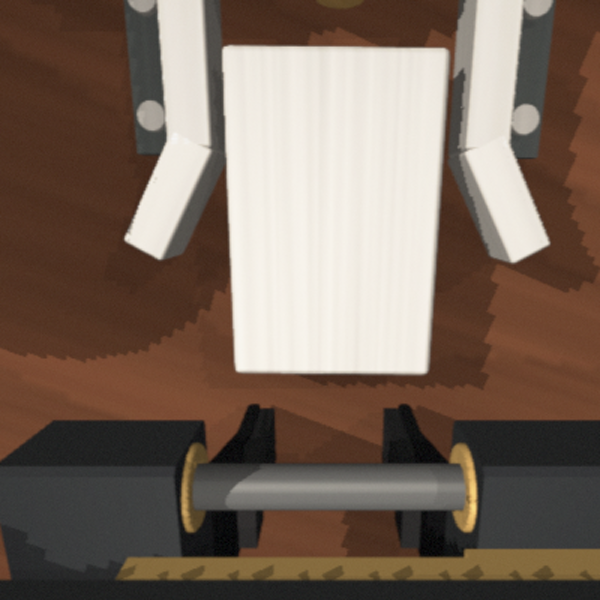

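The block lies squarely inside the rails (front edge at row 47, rear at row 372) and the fingers are clear behind it. Now I push its rear end.

```bash
python3 -m pendant '[{"x":0,"y":0,"z":0,"rx":0,"ry":0,"rz":0,"claw":0.25},{"x":0.02,"y":0.007,"z":0,"rx":0,"ry":0,"rz":0,"claw":0.25},{"x":0.04,"y":0.013,"z":0,"rx":0,"ry":0,"rz":0,"claw":0.25},{"x":0.065,"y":0.022,"z":0,"rx":0,"ry":0,"rz":0,"claw":0.25},{"x":0.09,"y":0.03,"z":0,"rx":0,"ry":0,"rz":0,"claw":0.25},{"x":0.115,"y":0.038,"z":0,"rx":0,"ry":0,"rz":0,"claw":0.25},{"x":0.14,"y":0.046,"z":0,"rx":0,"ry":0,"rz":0,"claw":0.25},{"x":0.15,"y":0.05,"z":0,"rx":0,"ry":0,"rz":0,"claw":0.25}]'
python3 -m pendant '[{"x":0.004,"y":0.0013,"z":0,"rx":0,"ry":0,"rz":0,"claw":0.25},{"x":0.008,"y":0.0026,"z":0,"rx":0,"ry":0,"rz":0,"claw":0.25},{"x":0.012,"y":0.004,"z":0,"rx":0,"ry":0,"rz":0,"claw":0.25},{"x":0.016,"y":0.0053,"z":0,"rx":0,"ry":0,"rz":0,"claw":0.25},{"x":0.02,"y":0.0066,"z":0,"rx":0,"ry":0,"rz":0,"claw":0.25},{"x":0.024,"y":0.008,"z":0,"rx":0,"ry":0,"rz":0,"claw":0.25},{"x":0.024,"y":0.008,"z":0,"rx":0,"ry":0,"rz":0,"claw":0.25},{"x":0.024,"y":0.008,"z":0,"rx":0,"ry":0,"rz":0,"claw":0.25}]'
```

```text
time_s: 11.1
tcp_pos: [0.5856, 0.1448, 0.0044]
ee_rot: [[0.947, 0.321, -0.01], [0.321, -0.947, -0.005], [-0.011, 0.001, -1.0]]
wrist_force: [-9.8, -2.1, 8.2]
gripper_width: 0.252
gripper_force: 5.2
time_s: 12.1
tcp_pos: [0.5903, 0.1463, 0.0043]
ee_rot: [[0.947, 0.321, -0.012], [0.321, -0.947, -0.005], [-0.013, 0.001, -1.0]]
wrist_force: [-11.2, -2.7, 7.9]
gripper_width: 0.254
gripper_force: 5.5
```

```bash
python3 -m pendant '[{"x":0.004,"y":0.0013,"z":0,"rx":0,"ry":0,"rz":0,"claw":0.25},{"x":0.008,"y":0.0026,"z":0,"rx":0,"ry":0,"rz":0,"claw":0.25},{"x":0.012,"y":0.004,"z":0,"rx":0,"ry":0,"rz":0,"claw":0.25},{"x":0.016,"y":0.0053,"z":0,"rx":0,"ry":0,"rz":0,"claw":0.25},{"x":0.02,"y":0.0066,"z":0,"rx":0,"ry":0,"rz":0,"claw":0.25},{"x":0.024,"y":0.008,"z":0,"rx":0,"ry":0,"rz":0,"claw":0.25},{"x":0.024,"y":0.008,"z":0,"rx":0,"ry":0,"rz":0,"claw":0.25},{"x":0.024,"y":0.008,"z":0,"rx":0,"ry":0,"rz":0,"claw":0.25}]'
```

```text
time_s: 13.1
tcp_pos: [0.5904, 0.1462, 0.0041]
ee_rot: [[0.947, 0.32, -0.025], [0.32, -0.947, -0.01], [-0.027, 0.002, -1.0]]
wrist_force: [-21.6, -3.1, 19.2]
gripper_width: 0.25
gripper_force: 11.4
```

```bash
python3 -m pendant '[{"x":0.004,"y":0.0013,"z":0,"rx":0,"ry":0,"rz":0,"claw":0.25},{"x":0.008,"y":0.0026,"z":0,"rx":0,"ry":0,"rz":0,"claw":0.25},{"x":0.01,"y":0.0033,"z":0,"rx":0,"ry":0,"rz":0,"claw":0.25},{"x":0.01,"y":0.0033,"z":0,"rx":0,"ry":0,"rz":0,"claw":0.25},{"x":0.01,"y":0.0033,"z":0,"rx":0,"ry":0,"rz":0,"claw":0.25},{"x":0.01,"y":0.0033,"z":0,"rx":0,"ry":0,"rz":0,"claw":0.25},{"x":0.01,"y":0.0033,"z":0,"rx":0,"ry":0,"rz":0,"claw":0.25},{"x":0.01,"y":0.0033,"z":0,"rx":0,"ry":0,"rz":0,"claw":0.25}]'
python3 -m pendant '[{"x":-0.01,"y":-0.0033,"z":0,"rx":0,"ry":0,"rz":0,"claw":0.25},{"x":-0.02,"y":-0.0066,"z":0,"rx":0,"ry":0,"rz":0,"claw":0.25},{"x":-0.03,"y":-0.01,"z":0,"rx":0,"ry":0,"rz":0,"claw":0.25},{"x":-0.04,"y":-0.013,"z":0,"rx":0,"ry":0,"rz":0,"claw":0.25},{"x":-0.06,"y":-0.02,"z":0,"rx":0,"ry":0,"rz":0,"claw":0.25},{"x":-0.1,"y":-0.033,"z":0,"rx":0,"ry":0,"rz":0,"claw":0.25},{"x":-0.14,"y":-0.046,"z":0.04,"rx":0,"ry":0,"rz":0,"claw":0.25},{"x":-0.14,"y":-0.046,"z":0.2,"rx":0,"ry":0,"rz":0,"claw":0.25}]'
python3 -m pendant '[{"x":0,"y":0,"z":0.2,"rx":0,"ry":0,"rz":0,"claw":0.25},{"x":0,"y":0,"z":0.4,"rx":0,"ry":0,"rz":0,"claw":0.25},{"x":0,"y":0,"z":0.4,"rx":0,"ry":0,"rz":0,"claw":0.25},{"x":0,"y":0,"z":0.4,"rx":0,"ry":0,"rz":0,"claw":0.25},{"x":0,"y":0,"z":0.4,"rx":0,"ry":0,"rz":0,"claw":0.25},{"x":0,"y":0,"z":0.4,"rx":0,"ry":0,"rz":0,"claw":0.25},{"x":0,"y":0,"z":0.4,"rx":0,"ry":0,"rz":0,"claw":0.25},{"x":0,"y":0,"z":0.4,"rx":0,"ry":0,"rz":0,"claw":0.25}]'
python3 - <<'E'
from h import *
p=capture('wrist');a=p['color'][:230,180:480,::-1]
q=capture('side')['color'][130:230,290:410,::-1]
a=cv2.resize(a,None,fx=1.7,fy=1.7,interpolation=cv2.INTER_CUBIC);q=cv2.resize(q,(270,225),interpolation=cv2.INTER_CUBIC)
o=np.zeros((a.shape[0],a.shape[1]+270,3),np.uint8);o[:,:a.shape[1]]=a;o[:225,a.shape[1]:]=q
cv2.imwrite('pics/w7.png',o)
r=regions_of(p,'block')
if r:
    c,_=cv2.findContours(r[0]['region'].astype(np.uint8),cv2.RETR_EXTERNAL,cv2.CHAIN_APPROX_NONE)
    c=max(c,key=cv2.contourArea); w=np.array([ray(p,x[0],.02)[:2] for x in c])*1000
    print(cv2.minAreaRect(w.astype(np.float32)))
E
```

```text
time_s: 14.1
tcp_pos: [0.5905, 0.1462, 0.004]
ee_rot: [[0.947, 0.32, -0.03], [0.319, -0.948, -0.012], [-0.032, 0.002, -0.999]]
wrist_force: [-27.3, -4.8, 22.7]
gripper_width: 0.252
gripper_force: 13.9
time_s: 15.1
tcp_pos: [0.5665, 0.1393, 0.054]
ee_rot: [[0.947, 0.322, -0.005], [0.322, -0.947, -0.002], [-0.006, 0.001, -1.0]]
wrist_force: [2.1, 0.5, -0.4]
gripper_width: 0.251
gripper_force: 0.0
time_s: 16.1
tcp_pos: [0.569, 0.1403, 0.1546]
ee_rot: [[0.947, 0.322, -0.001], [0.322, -0.947, -0.0], [-0.001, 0.0, -1.0]]
wrist_force: [-0.4, 0.2, -0.4]
gripper_width: 0.249
gripper_force: 0.0
((643.2587890625, 164.59962463378906), (90.60855102539062, 60.46309280395508), 19.295848846435547)
```

View pics/w7.png

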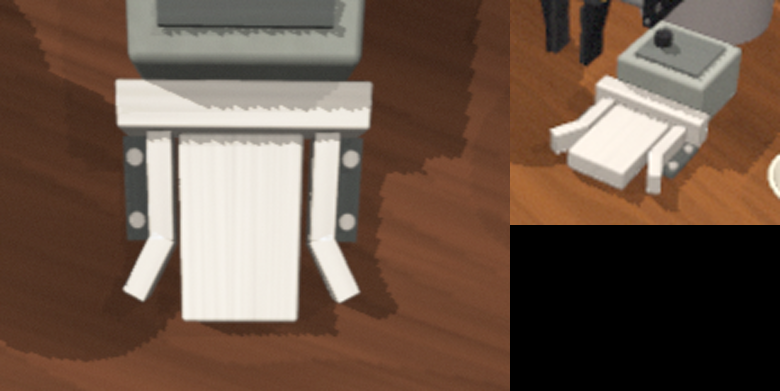

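The block's front edge lies against the stop, its rear end stands past the lead-ins at row 320, and it is centred and free of the robot. I'm handing the job in.

```bash
python3 -c "
from station import *
print(finish_job())"
```

```text
the job is handed in; nothing more can be done
None
```

The block was slid along the bench between the rails to the end stop of the small grey nest. It stopped hard there at a 27 N push, and the last picture shows it square, fully home, and lying by itself. I judged the pin held in from that position rather than reading it. The cube, key and dish were not touched, and the job was handed in after about 16 s of robot time.

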